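# Load the two spindles with the jumbo pencil's parts

## Task

Load the two assembly spindles for the jumbo pencil: thread the three silver sleeves onto the blue-based spindle with the widest at the bottom, the middle one on it and the narrowest on top, and thread the green barrel half onto the yellow-based spindle with the red eraser cap on top of it. Each part must sit fully down on what is below it, and be let go; do not shift the glass jar or the tweezer block.

Things in the scene. Friction and masses are not known exactly. Their poses are not given: they have to be found in the camera images.
- sleeve_wide: Widest brushed silver lead sleeve, a loose upright tube, outer diameter 54 mm, height 22 mm, with an 18 mm bore right through. Origin at the centre of its underside, z up its axis. Any side may be gripped; either end may be down. About 0.3 kg.
- sleeve_middle: Middle brushed silver lead sleeve, a loose upright tube, outer diameter 40 mm, height 22 mm, with an 18 mm bore right through. Origin at the centre of its underside, z up its axis. Any side may be gripped; either end may be down. About 0.15 kg.
- sleeve_narrow: Narrowest brushed silver lead sleeve, a loose upright tube, outer diameter 28 mm, height 22 mm, with an 18 mm bore right through. Origin at the centre of its underside, z up its axis. Any side may be gripped; either end may be down. About 0.06 kg.
- barrel_half: Green plastic barrel half, a loose upright tube, outer diameter 40 mm, height 45 mm, with an 18 mm bore right through. Origin at the centre of its underside, z up its axis. Any side may be gripped; either end may be down. About 0.06 kg.
- eraser_cap: Red eraser cap, a loose upright tube, outer diameter 34 mm, height 22 mm, with an 18 mm bore right through. Origin at the centre of its underside, z up its axis. Any side may be gripped; either end may be down. About 0.03 kg.
- blue_spindle: Fixed assembly spindle: a blue-painted square base plate 70 x 70 mm, 10 mm thick, with one upright dark steel post in its middle, 10 mm diameter, rising 55 mm above the plate (tip 65 mm above the table, the last 8 mm tapering to 4 mm diameter). Origin at the centre of the plate's underside on the table, z up along the post, x and y along the plate's sides.
- yellow_spindle: Fixed assembly spindle: a yellow-painted square base plate 70 x 70 mm, 10 mm thick, with one upright dark steel post in its middle, 10 mm diameter, rising 55 mm above the plate (tip 65 mm above the table, the last 8 mm tapering to 4 mm diameter). Origin at the centre of the plate's underside on the table, z up along the post, x and y along the plate's sides.
- glass_jar: Bystander: empty open clear glass jar on a cork bottom, 70 mm diameter, 65 mm high, loose. Origin at the centre of its underside.
- tweezer_block: Bystander: dark steel block 50 x 60 mm, 40 mm high, with two tweezers standing in it up to 118 mm above the table, loose, 0.9 kg. Origin at the centre of its underside. (Opposite it, a fixed cast iron lever press 460 mm tall stands out of the way on the robot's right, beyond y = -0.46 m.)

How it is judged:
At the end, for the whole second after the job is handed in: Blue spindle, from the base plate up: wide, middle, narrow sleeve; yellow spindle: green barrel half, red eraser cap. Each is round its post (within 7 mm of the axis), within 4 mm of its seated height, upright within 0.1 rad, at rest and released (horizontal distance between each of sleeve_wide, sleeve_middle, sleeve_narrow and blue_spindle below 0.007 m and z of sleeve_wide in the frame of blue_spindle between 0.006 and 0.014 m and angle between each of sleeve_wide, sleeve_middle, sleeve_narrow, barrel_half, eraser_cap's own z axis and vertical below 0.1 rad and linear speed of each of sleeve_wide, sleeve_middle, sleeve_narrow, barrel_half, eraser_cap below 0.02 m/s and z of sleeve_middle in the frame of blue_spindle between 0.028 and 0.036 m and z of sleeve_narrow in the frame of blue_spindle between 0.05 and 0.058 m and horizontal distance between each of barrel_half, eraser_cap and yellow_spindle below 0.007 m and z of barrel_half in the frame of yellow_spindle between 0.006 and 0.014 m and z of eraser_cap in the frame of yellow_spindle between 0.051 and 0.059 m); the robot touches nothing.
It fails at once if the glass jar is shifted by more than 20 mm or tipped (distance of glass_jar from where it was at the start of the episode above 0.02 m or angle between glass_jar's own z axis and vertical above 0.3 rad).
It fails at once if the tweezer block is shifted by more than 20 mm or tipped (distance of tweezer_block from where it was at the start of the episode above 0.02 m or angle between tweezer_block's own z axis and vertical above 0.3 rad).
It also fails if it takes over 128 s, if anything falls off the work surface, if the arm or the gripper's body presses on something with over 40 N, if the wrist force passes 120 N, or if a joint passes its speed limit or range.

## Robot

A 6-joint arm with a two-finger parallel gripper is mounted at the origin on the work surface. World frame = base frame: x ahead of the robot, y to its left, z up, the work surface at z = 0. Lengths are in m, angles in rad, forces in N, time in s.
With the tool pointing down it reaches from about 0.3 to 0.875 m from the base axis. Payload 6.4 kg.
Tool frame: the origin (TCP) lies between the finger pads; the fingertips stand 17 mm ahead of it and the grasp point (between the pads) lies 2 mm behind it; z points along the fingers, x is the direction in which the jaws open and shut, and the axes are right-handed (so a half turn about z gives the same grasp; the last joint's range is limited). The gripper opens to 85 mm and grips with 20 to 120 N. Pads are 22 mm wide; open, the fingers measure 114 mm over their backs; the gripper's body (76 mm by 85 mm) begins 54 mm behind the grasp point. The pads swing forward as they close: fully open they stand 13 mm farther back than shut.
Start: joints at [0.934, 0.181, 1.607, -0, 1.354, -0.206], TCP at [0.24, 0.522, 0.215] pointing down, gripper open.
Joint ranges: [-2.99, 2.99], [-0.89, 2.07], [0.3, 2.58], [-1.14, 4.28], [0, 2.63], [-3.12, 3.12]. Speed limits (rad/s): [2.57, 2.57, 3.01, 3.14, 3.14, 3.14].

## Interface

Orientations are given as a rotation vector (axis times angle).
In Python, from cell import state, snapshot, camera_info, close_job, look_for, outline_of gives the robot as it stands. The module is installed in compiled form; this text tells all that it offers.
- The arm moves only by the tool play_rows, never from a script. Its arguments are lists of equal length, an entry for each row: "xyz": the shift along the tool's x, y, z in cm, a list of three; "rot": the turn, a rotation vector about the tool's x, y, z in degrees, a list of three; "grip": the closure, from -1 (fully open) to 1 (shut). In form: {"xyz": [[dx, dy, dz], ...], "rot": [[rx, ry, rz], ...], "grip": [grip, ...]}. A call has 1 to 20 rows; each row is the pose to reach, as a shift and turn from the pose measured when the call began, along the tool's axes at that moment; what a row does not reach only later rows make up. A row lasts 1/10 s, in which the tool goes at most 50 mm and 8.59 degrees, less where a joint would pass 70% of its speed; a pose out of reach is approached as far as the arm can. A call with a gripper value outside its range is refused whole. The fingers move at their own pace and stop on an object; "squeeze" is the grip in N (left out, the last holds). Time passes only in rows, so rows that repeat a pose let the fingers close. It gives the time, the measured TCP pose, the force and the opening at its end, in the units of the state.
- state(): the state, without advancing time (a new reading comes with each control period).
- snapshot(name): name is "scene" or "top" or "wrist"; returns the picture (420x560x3 uint8, red, green, blue); there is no depth.
- camera_info(name): a dict with "fovy" (degrees; the focal length in pixels is half the picture's height over the tangent of half this angle, whatever the lens; pixels are square), "cx", "cy" (the principal point, pixels), "dist" ([k1, k2, p1, p2, k3] as OpenCV has them; the pictures are not rectified), "cam_to_world" (4x4, takes a point from camera to world coordinates). Camera axes: x right, y down, z forward; pixel columns grow to the right and rows downward; lengths in m; the calibration is good to about 2 mm. A picture is of the moment at which its call begins: read the wrist's pose just before it. camera_info takes no time and is no camera call; for the wrist camera it gives the pose at the moment of the call.
- close_job(): hands the job in, once; it reports no verdict.
Trained networks look in the newest picture that a camera, given by its name, has taken for a name from the list of things; names that differ only in an ending like _2 or _b are one class to them, and where a whole thing is asked for, a point or a joint stands for the part that bears it (a point fixed in the world has none). Each returns a list of dicts, best first, with "confidence" (0 to 1); they miss things now and then, are a little off and sometimes report something else, mostly with a low value. They report only what shows in the picture. A call takes as long as a camera call.
- look_for(camera, query): "centre" ([column, row] as shares, 0 to 1, of the picture: columns of its width, rows of its height, amid what is visible of it).
- outline_of(camera, query): "region" (420x560 bool, what is visible of it) and "centre" ([column, row] as shares, 0 to 1, of the picture: columns of its width, rows of its height, amid what is visible of it).
The state is a dict: "clock": time; "joint_pos": joint angles; "joint_velocities": joint speeds; "joint_efforts": joint torques, N m; "tcp_pos": TCP position; "orientation": TCP orientation; "contact_force": force on the tool from outside, world axes, zero at the start; "torque": the same for the moment, N m; "opening": finger opening in m.
Only numpy, scipy, OpenCV 4.12 (cv2) and the standard library are available. Lean on these libraries where they do the work, as an engineer would, in place of code of your own. Each camera call takes 0.05 s, during which the arm holds its last target. There are 200 camera calls.

## Working session

There is one attempt and no reset: what is moved stays moved. The work goes in short steps, Python scripts to look and compute and a tool call to move; the robot and the scene stay as the last step left them, time stands still between calls to the robot, and variables do not carry over. Pictures are saved under pics/ and viewed, on a budget of 14 in all, crops included, one or two more only if the job needs it, and the job is handed in when it is done.

Besides the shell and the picture viewer there is one more tool, called after ">>>" by a JSON object that holds its "name" and its "arguments", one argument or row to a line. play_rows: Moves the arm, as the interface text tells. Its arguments: {"type":"object","properties":{"xyz":{"type":"array"},"rot":{"type":"array"},"grip":{"type":"array"},"squeeze":{"type":"number"}},"required":["xyz","rot","grip"]}

```bash
mkdir -p pics; cat > h.py <<'E'
import numpy as np, cv2
from cell import *
from scipy.spatial.transform import Rotation as R
def K(n):
    i=camera_info(n); f=210/np.tan(np.radians(i["fovy"])/2)
    return np.array([[f,0,i["cx"]],[0,f,i["cy"]],[0,0,1]]),np.array(i["dist"],float),np.array(i["cam_to_world"])
def ray(n,uv):
    k,d,T=K(n); p=cv2.undistortPoints(np.array([[uv]],float),k,d)[0,0]
    return T[:3,3],T[:3,:3]@np.array([p[0],p[1],1])
def at(n,uv,z):
    o,v=ray(n,uv); return o+v*(z-o[2])/v[2]
def proj(n,P):
    k,d,T=K(n); Ti=np.linalg.inv(T)
    return cv2.projectPoints(np.array(P,float).reshape(-1,1,3),cv2.Rodrigues(Ti[:3,:3])[0],Ti[:3,3],k,d)[0][:,0]
def save(n,f):
    im=snapshot(n); cv2.imwrite("pics/"+f,im[:,:,::-1]); return im
H=dict(sleeve_wide=.022,sleeve_middle=.022,sleeve_narrow=.022,barrel_half=.045,eraser_cap=.022,blue_spindle=.01,yellow_spindle=.01,glass_jar=.065,tweezer_block=.04)
E
python3 - <<'E'
from h import *
s=state();print(s)
for n in ("scene","top"):
    save(n,n+"0.png")
    k,d,T=K(n);print(n,T.round(3).tolist(),k[0,0],d)
    for q in H:
        for r in outline_of(n,q)[:3]:
            g=r["region"];c=np.array(r["centre"])*[560,420]
            print(n,q,round(r["confidence"],2),c.round(1),g.sum(),at(n,c,H[q]/2).round(3))
E
```

```text
{'clock': 0.0, 'joint_pos': array([ 9.33677872e-01,  1.81571904e-01,  1.60803303e+00, -8.56963761e-06,
        1.35377819e+00, -2.06315802e-01]), 'joint_velocities': array([-0.00081136,  0.00163292, -0.00250613, -0.0009562 , -0.00094039,
       -0.00057032]), 'joint_efforts': array([ 7.71559698e-04, -4.44857848e+01, -3.51349890e+01, -3.56802946e-05,
        8.66296585e-03, -5.75206997e-06]), 'tcp_pos': array([0.2397565 , 0.52198051, 0.21405473]), 'orientation': array([ 2.64437000e+00,  1.69494966e+00, -2.62329762e-03]), 'contact_force': array([ 0.32856184,  0.03318312, -0.05626222]), 'torque': array([ 0.02892289, -0.07696909,  0.03362154]), 'opening': 0.0852904274269438}
scene [[0.874, 0.267, -0.407, 0.986], [0.486, -0.505, 0.713, -0.646], [-0.015, -0.821, -0.571, 0.589], [0.0, 0.0, 0.0, 1.0]] 434.8278684441721 [-0.12646057  0.          0.          0.          0.        ]
scene sleeve_wide 0.59 [267.6 173.7] 280 [0.46  0.202 0.011]
scene sleeve_middle 0.73 [324.2 164.8] 148 [0.572 0.315 0.011]
scene sleeve_narrow 0.42 [217.4 204.2] 143 [0.427 0.022 0.011]
scene barrel_half 0.89 [146.
[... 452 characters left out ...]
 -0.025, -0.01, 0.061], [0.014, -0.188, -0.982, 1.206], [0.0, 0.0, 0.0, 1.0]] 421.89674385872104 [0.03191865 0.         0.         0.         0.        ]
top sleeve_wide 0.81 [223.7 260.4] 298 [0.447 0.216 0.011]
top sleeve_middle 0.73 [185.6 213.9] 180 [0.576 0.331 0.011]
top sleeve_narrow 0.6 [295.4 271.5] 91 [0.421 0.014 0.011]
top barrel_half 0.56 [422.5 230. ] 214 [ 0.545 -0.343  0.022]
top blue_spindle 0.93 [266.2 192.3] 630 [0.647 0.103 0.005]
top yellow_spindle 0.84 [349.3 198.4] 592 [ 0.635 -0.139  0.005]
top glass_jar 0.62 [290.4 150.6] 576 [0.767 0.036 0.033]
top tweezer_block 0.61 [141.5 256.1] 543 [0.453 0.443 0.02 ]
top tweezer_block 0.61 [374.4 261.1] 52 [ 0.454 -0.206  0.02 ]
```

```bash
python3 -c "
import cv2,numpy as np
a=cv2.imread('pics/top0.png');print(a.shape)"
```

```text
(420, 560, 3)
```

View pics/top0.png

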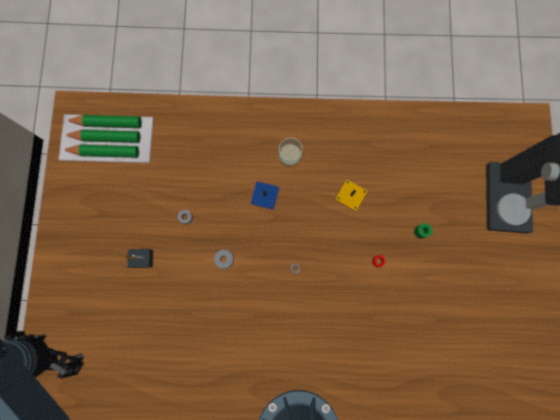

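View pics/scene0.png

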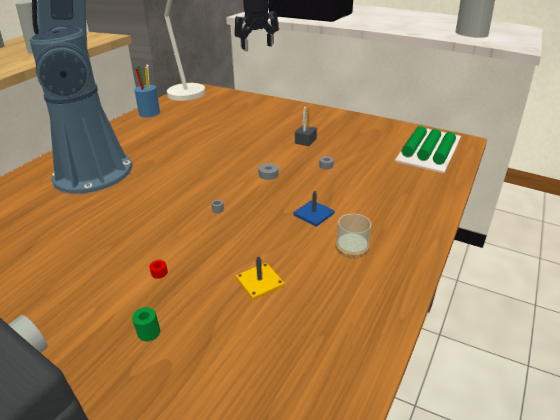

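>>> {"name": "play_rows", "arguments": {
  "xyz": [
    [-5,8,-4],
    [-10,16,-8.5],
    [-15,24,-8.5],
    [-19.2,31.6,-8.5],
    [-19.2,31.6,-8.5],
    [-19.2,31.6,-8.5],
    [-19.2,31.6,-8.5],
    [-19.2,31.6,-8.5],
    [-19.2,31.6,-8.5],
    [-19.2,31.6,-8.5],
    [-19.2,31.6,-8.5],
    [-19.2,31.6,-8.5],
    [-19.2,31.6,-8.5]
  ],
  "rot": [
    [0,0,-6],
    [0,0,-12],
    [0,0,-18],
    [0,0,-24.7],
    [0,0,-24.7],
    [0,0,-24.7],
    [0,0,-24.7],
    [0,0,-24.7],
    [0,0,-24.7],
    [0,0,-24.7],
    [0,0,-24.7],
    [0,0,-24.7],
    [0,0,-24.7]
  ],
  "grip": [-1,-1,-1,-1,-1,-1,-1,-1,-1,-1,-1,-1,-1]
}}

```text
clock: 2.3
tcp_pos: [0.4464, 0.217, 0.2999]
orientation: [-2.219, -2.224, 0.0]
contact_force: [-0.3, 0.7, 0.1]
opening: 0.0853
```

```bash
cat >> h.py <<'E'
def meas(n,q,top=True):
    "fit circle/ellipse centre of outline; returns list of (conf, xy at top height)"
    out=[]
    for r in outline_of(n,q)[:2]:
        g=r["region"].astype(np.uint8); c=np.array(r["centre"])*[560,420]
        out.append((round(r["confidence"],2),c.round(0),int(g.sum()),at(n,c,H[q]).round(4),at(n,c,H[q]/2).round(4)))
    return out
E
python3 - <<'E'
from h import *
s=state();print(s["clock"],s["tcp_pos"].round(4),R.from_rotvec(s["orientation"]).as_matrix().round(3).tolist())
save("wrist","w1.png");k,d,T=K("wrist");print(T.round(3).tolist(),k[0],d)
for q in H: print(q,*meas("wrist",q))
E
```

```text
2.3 [0.4464 0.217  0.2999] [[-0.002, 1.0, -0.0], [1.0, 0.002, 0.0], [0.0, -0.0, -1.0]]
[[-0.001, 0.946, 0.325, 0.366], [1.0, 0.002, -0.001, 0.216], [-0.001, 0.325, -0.946, 0.459], [0.0, 0.0, 0.0, 1.0]] [331.96983745   0.         277.24464472] [-0.02424619  0.          0.          0.          0.        ]
sleeve_wide (0.89, array([275., 169.]), 1215, array([0.4593, 0.2128, 0.022 ]), array([0.4616, 0.2127, 0.011 ]))
sleeve_middle (0.97, array([360., 245.]), 616, array([0.5711, 0.3356, 0.022 ]), array([0.5763, 0.3386, 0.011 ])) (0.33, array([210., 285.]), 1888, array([0.6374, 0.1136, 0.022 ]), array([0.6442, 0.111 , 0.011 ]))
sleeve_narrow (0.68, array([127., 150.]), 390, array([0.4345, 0.0172, 0.022 ]), array([0.4363, 0.0122, 0.011 ]))
barrel_half
eraser_cap
blue_spindle (0.92, array([208., 281.]), 1917, array([0.639 , 0.1082, 0.01  ]), array([0.642, 0.107, 0.005]))
yellow_spindle
glass_jar (0.63, array([181., 353.]), 817, array([0.7282, 0.0715, 0.065 ]), array([0.758 , 0.0596, 0.0325]))
tweezer_block (0.68, array([451., 164.]), 2549, array([0.4489, 0.4386, 0.04  ]), array([0.4528, 0.4493, 0.02  ]))
```

View pics/w1.png

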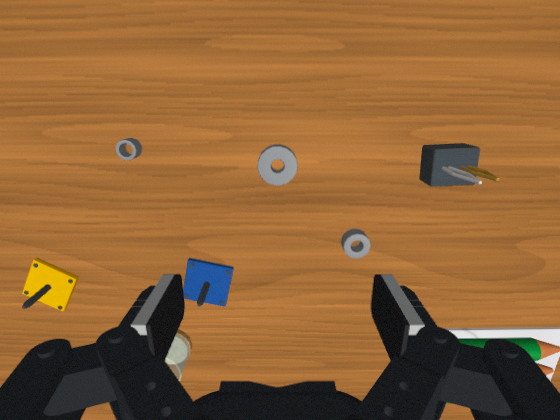

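```bash
cat >> h.py <<'E'
from scipy.optimize import least_squares
RAD=dict(sleeve_wide=.027,sleeve_middle=.02,sleeve_narrow=.014,barrel_half=.02,eraser_cap=.017)
def mask(im,q):
    h=cv2.cvtColor(np.ascontiguousarray(im),cv2.COLOR_RGB2HSV).astype(int); Hh,S,V=h[...,0],h[...,1],h[...,2]
    if q.startswith("sleeve"): return (S<70)&(V>50)
    if q=="blue_spindle": return (abs(Hh-113)<15)&(S>120)&(V>40)
    if q=="yellow_spindle": return (abs(Hh-25)<7)&(S>180)&(V>150)
    if q=="barrel_half": return (abs(Hh-65)<20)&(S>120)
    return ((Hh<4)|(Hh>175))&(S>180)
def fit(n,im,q,xy0,z0=0.):
    "xy of thing q near xy0 (base at z0), from hull centroid of its colour mask"
    m=mask(im,q).astype(np.uint8); u0=proj(n,[[*xy0,z0+H[q]/2]])[0]
    cs=[c for c in cv2.findContours(m,0,2)[0] if cv2.contourArea(c)>60]
    c=min(cs,key=lambda c:np.hypot(*(cv2.minEnclosingCircle(c)[0]-u0)))
    hull=cv2.convexHull(c)
    def cen(p): M=cv2.moments(p.astype(np.float32)); return np.array([M["m10"],M["m01"]])/M["m00"],M["m00"]
    t,A=cen(hull)
    def model(p):
        if "spindle" in q:
            cs_=cv2.boxPoints(cv2.minAreaRect(np.array([at(n,v,.01)[:2] for v in hull[:,0].astype(float)],np.float32)*1000))/1000
            ring=cs_-cs_.mean(0); ring*=.0495/np.linalg.norm(ring,axis=1).mean()
        else:
            a=np.linspace(0,2*np.pi,40); ring=RAD[q]*np.c_[np.cos(a),np.sin(a)]
        P=[[*(r+p),z0+z] for r in ring for z in (0,H[q])]
        return cen(cv2.convexHull(proj(n,P).astype(np.float32)))
    s=least_squares(lambda p:model(p)[0]-t,np.array(xy0,float),diff_step=1e-3)
    return s.x.round(4),"area ratio %.2f"%(A/model(s.x)[1])
E
cat > m.py <<'E'
from h import *; import sys
P0=dict(sleeve_wide=(.46,.212),sleeve_middle=(.574,.335),sleeve_narrow=(.435,.015),blue_spindle=(.641,.108),yellow_spindle=(.637,-.14),barrel_half=(.545,-.343),eraser_cap=(.45,-.21))
if __name__=="__main__":
    im=save("wrist",sys.argv[1]); print(state()["tcp_pos"].round(4))
    for q in sys.argv[2:]: print(q,*fit("wrist",im,q,P0[q]))
E
python3 m.py w2.png sleeve_wide sleeve_middle sleeve_narrow blue_spindle yellow_spindle
```

```text
[0.4471 0.216  0.3   ]
sleeve_wide [0.4554 0.2155] area ratio 0.93
sleeve_middle [0.5728 0.3313] area ratio 0.88
sleeve_narrow [0.4335 0.0146] area ratio 0.85
blue_spindle [0.6437 0.1059] area ratio 0.93
yellow_spindle [ 0.6516 -0.1479] area ratio 0.91
```

>>> {"name": "play_rows", "arguments": {
  "xyz": [
    [0,0.4,4],
    [0,0.8,8],
    [0,0.8,12],
    [0,0.8,16],
    [0,0.8,16],
    [0,0.8,16],
    [0,0.8,16],
    [0,0.8,16]
  ],
  "rot": [
    [0,0,0],
    [0,0,0],
    [0,0,0],
    [0,0,0],
    [0,0,0],
    [0,0,0],
    [0,0,0],
    [0,0,0]
  ],
  "grip": [-1,-1,-1,-1,-1,-1,-1,-1]
}}

```text
clock: 3.65
tcp_pos: [0.4569, 0.2165, 0.1426]
orientation: [2.219, 2.22, 0.006]
contact_force: [-0.1, 0.1, 1.0]
opening: 0.085
```

```bash
python3 m.py w3.png sleeve_wide
```

```text
[0.4566 0.2164 0.1423]
sleeve_wide [0.4545 0.2156] area ratio 0.94
```

View pics/w3.png

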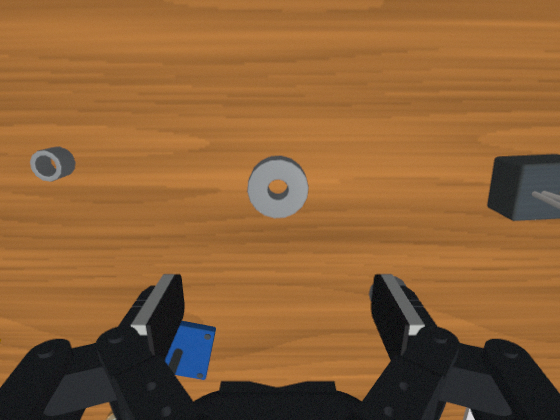

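>>> {"name": "play_rows", "arguments": {
  "xyz": [
    [-0.1,-0.2,4],
    [-0.1,-0.2,8],
    [-0.1,-0.2,11],
    [-0.1,-0.2,12.4],
    [-0.1,-0.2,12.4],
    [-0.1,-0.2,12.4],
    [-0.1,-0.2,12.4],
    [-0.1,-0.2,12.4],
    [-0.1,-0.2,12.4],
    [-0.1,-0.2,12.4],
    [-0.1,-0.2,12.4],
    [-0.1,-0.2,12.4],
    [-0.1,-0.2,12.4],
    [-0.1,-0.2,12.4],
    [-0.1,-0.2,12.4]
  ],
  "rot": [
    [0,0,0],
    [0,0,0],
    [0,0,0],
    [0,0,0],
    [0,0,0],
    [0,0,0],
    [0,0,0],
    [0,0,0],
    [0,0,0],
    [0,0,0],
    [0,0,0],
    [0,0,0],
    [0,0,0],
    [0,0,0],
    [0,0,0]
  ],
  "grip": [-1,-1,-1,-1,-1,-1,1,1,1,1,1,1,1,1,1],
  "squeeze": 50
}}

```text
clock: 5.2
tcp_pos: [0.4551, 0.2155, 0.0182]
orientation: [2.22, 2.22, 0.005]
contact_force: [0.2, -1.1, -0.0]
opening: 0.0002
```

```bash
python3 m.py w4.png sleeve_wide; python3 - <<'E'
from h import *
s=state();print(s["opening"],s["contact_force"])
E
```

```text
[0.4551 0.2155 0.0182]
sleeve_wide [0.4631 0.2158] area ratio 1.22
0.00036470585776929944 [-0.48390511 -0.22422265 -1.20896238]
```

View pics/w4.png

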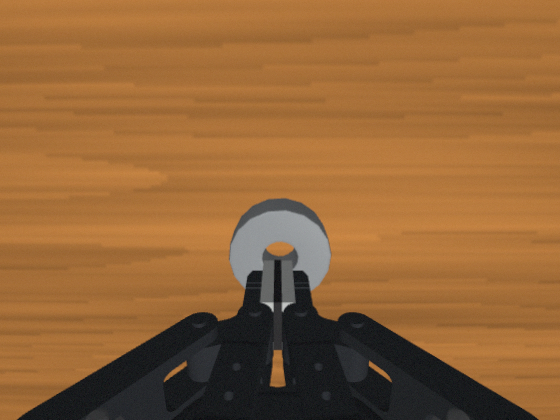

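```bash
python3 - <<'E'
from h import *
im=snapshot("scene")
s=state();p=s["tcp_pos"];print(p,s["joint_pos"].round(3))
for n in("wrist","scene"):
    k,d,T=K(n);print(k[:2,2],proj(n,[p,p-[0,0,.017],p+[0,0,.01]]).round(1).tolist(),)
u=proj("scene",[p])[0].astype(int)
c=im[u[1]-90:u[1]+50,u[0]-90:u[0]+90,::-1]
cv2.imwrite("pics/s1.png",cv2.resize(c,None,fx=4,fy=4,interpolation=2));print(u)
E
```

```text
[0.45510038 0.21549477 0.01821663] [ 0.206  0.3    1.918  0.     0.919 -1.365]
[277.24464472 208.99827829] [[278.6, 255.1], [278.5, 241.7], [278.7, 264.2]]
[282.10536034 209.47999931] [[268.5, 168.6], [268.7, 174.2], [268.4, 165.3]]
[268 168]
```

View pics/s1.png

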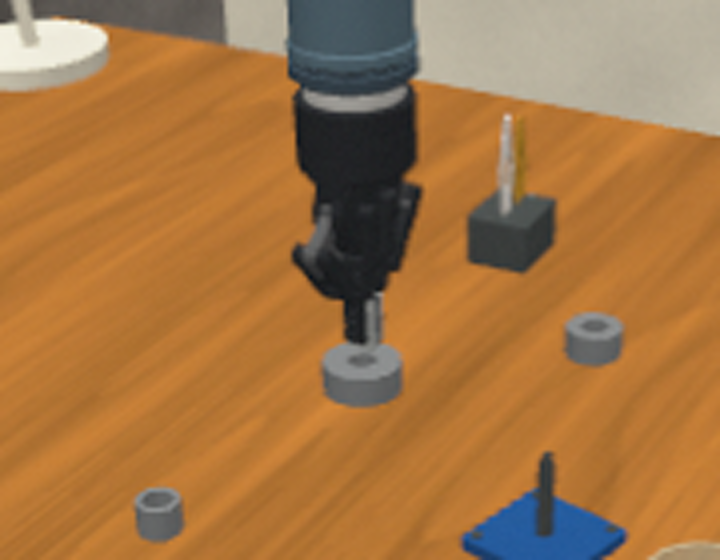

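>>> {"name": "play_rows", "arguments": {
  "xyz": [
    [0,0,-2],
    [0,0,-2],
    [0,0,-2],
    [0,0,-2],
    [0,0,-2],
    [0,0,-2],
    [0,0,-2],
    [0,0,-1],
    [0,0,0],
    [0,0,0.6],
    [0,0,1.2],
    [0,0,1.8],
    [0,0,2.2],
    [0,0,2.2],
    [0,0,2.2]
  ],
  "rot": [
    [0,0,0],
    [0,0,0],
    [0,0,0],
    [0,0,0],
    [0,0,0],
    [0,0,0],
    [0,0,0],
    [0,0,0],
    [0,0,0],
    [0,0,0],
    [0,0,0],
    [0,0,0],
    [0,0,0],
    [0,0,0],
    [0,0,0]
  ],
  "grip": [-1,-1,-1,-1,-1,-1,-1,-1,-1,-1,-1,-1,-1,-1,-1]
}}

```text
clock: 6.8
tcp_pos: [0.4553, 0.2155, -0.0037]
orientation: [2.22, 2.22, 0.005]
contact_force: [0.7, 0.3, 0.4]
opening: 0.0857
```

No contact, as expected. Close.

>>> {"name": "play_rows", "arguments": {
  "xyz": [
    [0,0,0],
    [0,0,0],
    [0,0,0],
    [0,0,0],
    [0,0,0],
    [0,0,0],
    [0,0,0],
    [0,0,0]
  ],
  "rot": [
    [0,0,0],
    [0,0,0],
    [0,0,0],
    [0,0,0],
    [0,0,0],
    [0,0,0],
    [0,0,0],
    [0,0,0]
  ],
  "grip": [1,1,1,1,1,1,1,1],
  "squeeze": 50
}}

```text
clock: 7.6
tcp_pos: [0.4558, 0.2157, -0.0028]
orientation: [2.219, 2.22, 0.007]
contact_force: [-2.6, -0.6, 7.2]
opening: 0.0506
```

```bash
python3 m.py w5.png
```

```text
[ 0.4558  0.2158 -0.0028]
```

View pics/w5.png

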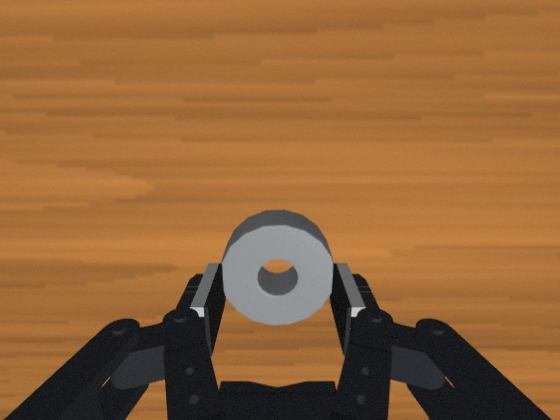

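>>> {"name": "play_rows", "arguments": {
  "xyz": [
    [0,0,-1],
    [0,0,-3],
    [0,0,-5],
    [0,0,-8],
    [0,0,-11],
    [0,0,-13],
    [0,0,-13],
    [0,0,-13],
    [0,0,-13]
  ],
  "rot": [
    [0,0,0],
    [0,0,0],
    [0,0,0],
    [0,0,0],
    [0,0,0],
    [0,0,0],
    [0,0,0],
    [0,0,0],
    [0,0,0]
  ],
  "grip": [1,1,1,1,1,1,1,1,1]
}}

```text
clock: 8.55
tcp_pos: [0.4538, 0.2153, 0.1256]
orientation: [2.22, 2.221, 0.003]
contact_force: [-0.0, -0.0, -2.0]
opening: 0.0506
```

```bash
cat >> h.py <<'E'
def view2(f,p,n="scene",w=70,h=50):
    "side by side: wrist and scene crop about world p, 800x300"
    a=cv2.resize(snapshot("wrist")[:,:,::-1],(400,300)); b=snapshot(n)[:,:,::-1]
    u=proj(n,[p])[0].astype(int); x=np.clip(u[0]-w,0,559-2*w);y=np.clip(u[1]-h,0,419-2*h)
    cv2.imwrite("pics/"+f,np.hstack([a,cv2.resize(b[y:y+int(1.5*w),x:x+2*w],(400,300),interpolation=2)]))
E
python3 - <<'E'
from h import *
view2("v1.png",state()["tcp_pos"]-[0,0,.02])
E
```

```text
(no output)
```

View pics/v1.png

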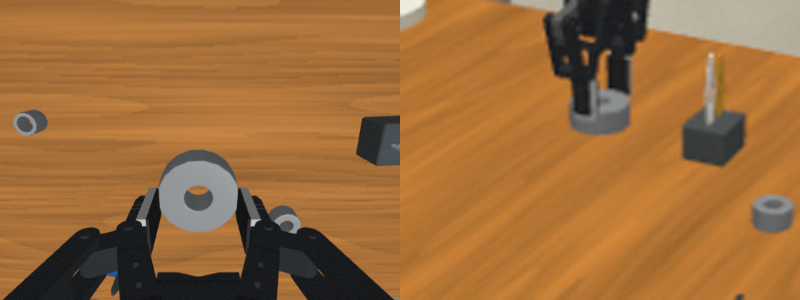

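>>> {"name": "play_rows", "arguments": {
  "xyz": [
    [-1.5,3.5,-3],
    [-3,7.5,-5],
    [-5,12,-5],
    [-7,16.5,-5],
    [-9,21,-5],
    [-10.9,26,-5],
    [-10.9,26,-5],
    [-10.9,26,-5],
    [-10.9,26,-5],
    [-10.9,26,-5],
    [-10.9,26,-5],
    [-10.9,26,-5]
  ],
  "rot": [
    [0,0,0],
    [0,0,0],
    [0,0,0],
    [0,0,0],
    [0,0,0],
    [0,0,0],
    [0,0,0],
    [0,0,0],
    [0,0,0],
    [0,0,0],
    [0,0,0],
    [0,0,0]
  ],
  "grip": [1,1,1,1,1,1,1,1,1,1,1,1]
}}

```text
clock: 9.85
tcp_pos: [0.7135, 0.1071, 0.1769]
orientation: [2.219, 2.222, 0.004]
contact_force: [0.7, 0.1, -3.0]
opening: 0.0504
```

```bash
python3 - <<'E'
from h import *
im=save("wrist","w6.png");print(state()["tcp_pos"].round(4))
p,a=fit("wrist",im,"blue_spindle",(.643,.106));print(p,a)
b=im[:,:,::-1].copy()
for z in(.01,.065):
    u=proj("wrist",[[*p,z]])[0];print(u);cv2.circle(b,tuple(u.astype(int)),3,(0,0,255),1)
cv2.imwrite("pics/w6.png",b)
E
```

```text
[0.7136 0.107  0.1768]
[0.6425 0.1065] area ratio 0.96
[277.74940434 105.61470882]
[277.78948352 107.87892162]
```

View pics/w6.png

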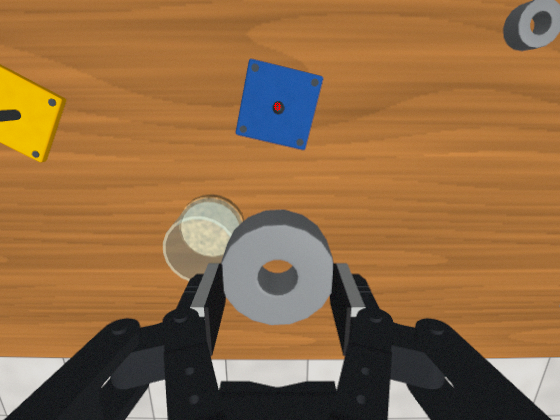

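>>> {"name": "play_rows", "arguments": {
  "xyz": [
    [0,-3.5,0],
    [0,-7,0],
    [0,-7,2],
    [0,-7,5],
    [0,-7,8],
    [0,-7,10],
    [0,-7,10],
    [0,-7,10],
    [0,-7,10]
  ],
  "rot": [
    [0,0,0],
    [0,0,0],
    [0,0,0],
    [0,0,0],
    [0,0,0],
    [0,0,0],
    [0,0,0],
    [0,0,0],
    [0,0,0]
  ],
  "grip": [1,1,1,1,1,1,1,1,1]
}}

```text
clock: 10.8
tcp_pos: [0.6453, 0.107, 0.0788]
orientation: [2.217, 2.22, 0.007]
contact_force: [0.4, -0.0, -2.3]
opening: 0.0503
```

```bash
python3 - <<'E'
from h import *
im=save("wrist","w7.png");p=state()["tcp_pos"];print(p.round(4))
cv2.imwrite("pics/w7.png",im[150:400,130:430,::-1])
E
```

```text
[0.6454 0.1069 0.0788]
```

View pics/w7.png

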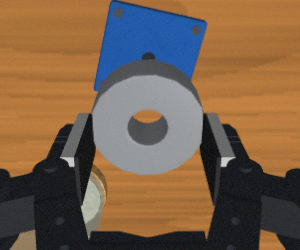

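>>> {"name": "play_rows", "arguments": {
  "xyz": [
    [0,-0.2,0],
    [0,-0.2,1],
    [0,-0.2,2],
    [0,-0.2,3],
    [0,-0.2,4],
    [0,-0.2,5],
    [0,-0.2,6],
    [0,-0.2,6.6],
    [0,-0.2,6.9],
    [0,-0.2,6.9],
    [0,-0.2,6.9]
  ],
  "rot": [
    [0,0,0],
    [0,0,0],
    [0,0,0],
    [0,0,0],
    [0,0,0],
    [0,0,0],
    [0,0,0],
    [0,0,0],
    [0,0,0],
    [0,0,0],
    [0,0,0]
  ],
  "grip": [1,1,1,1,1,1,1,1,1,1,1]
}}

```text
clock: 11.95
tcp_pos: [0.6442, 0.107, 0.0103]
orientation: [2.217, 2.219, 0.008]
contact_force: [-0.5, 0.4, -3.0]
opening: 0.0504
```

>>> {"name": "play_rows", "arguments": {
  "xyz": [
    [0,0,0.2],
    [0,0,0.3],
    [0,0,0.3],
    [0,0,0.2],
    [0,0,0.1],
    [0,0,0],
    [0,0,-0.2],
    [0,0,-0.2],
    [0,0,-0.2],
    [0,0,-2],
    [0,0,-5],
    [0,0,-9],
    [0,0,-13],
    [0,0,-15],
    [0,0,-15],
    [0,0,-15]
  ],
  "rot": [
    [0,0,0],
    [0,0,0],
    [0,0,0],
    [0,0,0],
    [0,0,0],
    [0,0,0],
    [0,0,0],
    [0,0,0],
    [0,0,0],
    [0,0,0],
    [0,0,0],
    [0,0,0],
    [0,0,0],
    [0,0,0],
    [0,0,0],
    [0,0,0]
  ],
  "grip": [1,1,1,-1,-1,-1,-1,-1,-1,-1,-1,-1,-1,-1,-1,-1]
}}

```text
clock: 13.55
tcp_pos: [0.6433, 0.1069, 0.1611]
orientation: [2.216, 2.219, 0.01]
contact_force: [-0.2, -0.1, -0.1]
opening: 0.0852
```

```bash
python3 - <<'E'
from h import *
im=save("wrist","w8.png");p=state()["tcp_pos"];print(p.round(4))
print(fit("wrist",im,"sleeve_wide",(.6425,.1065),.01),fit("wrist",im,"blue_spindle",(.6425,.1065)))
print(fit("wrist",im,"sleeve_middle",(.574,.332)))
E
```

```text
[0.6424 0.107  0.1596]
(array([0.6421, 0.1058]), 'area ratio 0.93') (array([0.6409, 0.1065]), 'area ratio 0.94')
(array([0.5709, 0.3307]), 'area ratio 0.90')
```

View pics/w8.png

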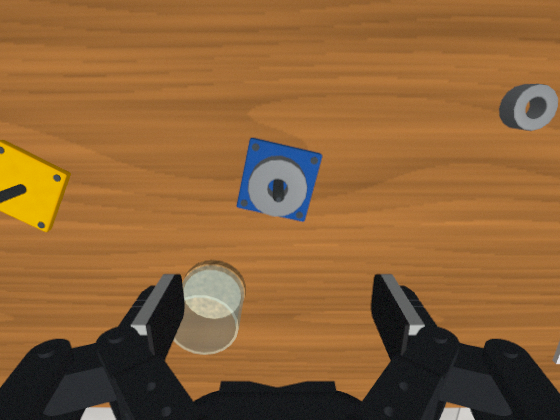

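>>> {"name": "play_rows", "arguments": {
  "xyz": [
    [4,-1.5,0],
    [8,-3,0],
    [12,-4.5,0],
    [16,-6,0],
    [20,-7,0],
    [22.4,-7,0],
    [22.4,-7,0],
    [22.4,-7,0],
    [22.4,-7,0],
    [22.4,-7,0],
    [22.4,-7,0],
    [22.4,-7,0]
  ],
  "rot": [
    [0,0,0],
    [0,0,0],
    [0,0,0],
    [0,0,0],
    [0,0,0],
    [0,0,0],
    [0,0,0],
    [0,0,0],
    [0,0,0],
    [0,0,0],
    [0,0,0],
    [0,0,0]
  ],
  "grip": [-1,-1,-1,-1,-1,-1,-1,-1,-1,-1,-1,-1]
}}

```text
clock: 14.8
tcp_pos: [0.5725, 0.3301, 0.1594]
orientation: [2.219, 2.219, 0.007]
contact_force: [-0.9, 0.1, -0.0]
opening: 0.0856
```

```bash
python3 m.py w9.png sleeve_middle
```

```text
[0.5724 0.3303 0.1594]
sleeve_middle [0.5722 0.3315] area ratio 0.91
```

>>> {"name": "play_rows", "arguments": {
  "xyz": [
    [0.1,0,4],
    [0.1,0,8],
    [0.1,0,12],
    [0.1,0,14],
    [0.1,0,15.5],
    [0.1,0,15.9],
    [0.1,0,15.9],
    [0.1,0,15.9],
    [0.1,0,15.9],
    [0.1,0,15.9],
    [0.1,0,15.9],
    [0.1,0,15.9],
    [0.1,0,15.9],
    [0.1,0,15.9],
    [0.1,0,15.9]
  ],
  "rot": [
    [0,0,0],
    [0,0,0],
    [0,0,0],
    [0,0,0],
    [0,0,0],
    [0,0,0],
    [0,0,0],
    [0,0,0],
    [0,0,0],
    [0,0,0],
    [0,0,0],
    [0,0,0],
    [0,0,0],
    [0,0,0],
    [0,0,0]
  ],
  "grip": [-1,-1,-1,-1,-1,-1,-1,1,1,1,1,1,1,1,1],
  "squeeze": 40
}}

```text
clock: 16.35
tcp_pos: [0.5742, 0.3317, 0.0022]
orientation: [2.218, 2.219, 0.01]
contact_force: [-2.0, 0.1, 6.6]
opening: 0.0365
```

>>> {"name": "play_rows", "arguments": {
  "xyz": [
    [0,0,-2],
    [0,0,-5],
    [0,0,-9],
    [-3,1,-13],
    [-7,2,-14],
    [-11,3,-14],
    [-15,5,-14],
    [-19,6,-14],
    [-22.5,7,-14],
    [-22.5,7,-14],
    [-22.5,7,-14],
    [-22.5,7,-14],
    [-22.5,7,-14],
    [-22.5,7,-14],
    [-22.5,7,-14],
    [-22.5,7,-14],
    [-22.5,7,-14],
    [-22.5,7,-14]
  ],
  "rot": [
    [0,0,0],
    [0,0,0],
    [0,0,0],
    [0,0,0],
    [0,0,0],
    [0,0,0],
    [0,0,0],
    [0,0,0],
    [0,0,0],
    [0,0,0],
    [0,0,0],
    [0,0,0],
    [0,0,0],
    [0,0,0],
    [0,0,0],
    [0,0,0],
    [0,0,0],
    [0,0,0]
  ],
  "grip": [1,1,1,1,1,1,1,1,1,1,1,1,1,1,1,1,1,1]
}}

```text
clock: 18.15
tcp_pos: [0.6432, 0.1067, 0.1424]
orientation: [2.217, 2.219, 0.01]
contact_force: [0.8, 0.2, -1.4]
opening: 0.0358
```

```bash
cat > hand.py <<'E'
from h import *; import sys
def hand(top,red=False,f="hand.png"):
    "in-hand bore centre (world) minus TCP; top = height of part's top above TCP"
    im=save("wrist",f);s=state();p=s["tcp_pos"]
    h=cv2.cvtColor(np.ascontiguousarray(im),cv2.COLOR_RGB2HSV).astype(int)
    u0=proj("wrist",[p+[0,0,top]])[0]; res=[]
    for vt in (90,105,120):
        m=((h[...,1]<60)&(h[...,2]>vt)).astype(np.uint8) if not red else ((h[...,1]>120)&(h[...,2]>vt)).astype(np.uint8)
        cs,hi=cv2.findContours(m,cv2.RETR_CCOMP,2)
        for c,e in zip(cs,hi[0] if hi is not None else []):
            if e[3]>=0 and cv2.contourArea(c)>150:
                (cx,cy),ax,_=cv2.fitEllipse(c)
                if np.hypot(cx-u0[0],cy-u0[1])<40: res.append((vt,round(cx,1),round(cy,1),np.round(ax,1).tolist(),((at("wrist",(cx,cy),p[2]+top)-p)*1000).round(1)[:2].tolist()))
    print(p.round(4),u0.round(1),s["contact_force"].round(1),round(s["opening"],4)); print(*res,sep="\n")
if __name__=="__main__": hand(float(sys.argv[1]))
E
python3 hand.py .020
```

```text
[0.6432 0.1066 0.1424] [278.8 274.5] [ 0.1  0.1 -1.6] 0.0358
(90, 277.5, 268.8, [34.6, 38.7], [-3.1, -0.7])
(105, 277.4, 269.3, [35.5, 39.6], [-2.8, -0.7])
(120, 277.5, 269.4, [35.9, 40.3], [-2.7, -0.6])
```

>>> {"name": "play_rows", "arguments": {
  "xyz": [
    [0,0.2,1],
    [0,0.2,3],
    [0,0.2,5],
    [0,0.2,6.2],
    [0,0.2,7.2],
    [0,0.2,8.2],
    [0,0.2,9.2],
    [0,0.2,10.2],
    [0,0.2,10.6],
    [0,0.2,10.6],
    [0,0.2,10.6]
  ],
  "rot": [
    [0,0,0],
    [0,0,0],
    [0,0,0],
    [0,0,0],
    [0,0,0],
    [0,0,0],
    [0,0,0],
    [0,0,0],
    [0,0,0],
    [0,0,0],
    [0,0,0]
  ],
  "grip": [1,1,1,1,1,1,1,1,1,1,1]
}}

```text
clock: 19.3
tcp_pos: [0.6463, 0.1068, 0.0368]
orientation: [2.217, 2.218, 0.01]
contact_force: [0.4, -0.8, -1.4]
opening: 0.0361
```

>>> {"name": "play_rows", "arguments": {
  "xyz": [
    [0,0,0.2],
    [0,0,0.3],
    [0,0,0.3],
    [0,0,0.2],
    [0,0,0.1],
    [0,0,0],
    [0,0,-0.2],
    [0,0,-0.2],
    [0,0,-0.2],
    [0,0,-2],
    [0,0,-5],
    [0,0,-9],
    [0,0,-12],
    [0,0,-12],
    [0,0,-12],
    [0,0,-12]
  ],
  "rot": [
    [0,0,0],
    [0,0,0],
    [0,0,0],
    [0,0,0],
    [0,0,0],
    [0,0,0],
    [0,0,0],
    [0,0,0],
    [0,0,0],
    [0,0,0],
    [0,0,0],
    [0,0,0],
    [0,0,0],
    [0,0,0],
    [0,0,0],
    [0,0,0]
  ],
  "grip": [1,1,1,-1,-1,-1,-1,-1,-1,-1,-1,-1,-1,-1,-1,-1]
}}

```text
clock: 20.9
tcp_pos: [0.6445, 0.1066, 0.1561]
orientation: [2.218, 2.219, 0.009]
contact_force: [-0.2, 0.6, 0.7]
opening: 0.0853
```

```bash
python3 - <<'E'
from h import *
im=save("wrist","w10.png");p=state()["tcp_pos"];print(p.round(4))
cv2.imwrite("pics/w10c.png",cv2.resize(im[100:260,180:380,::-1],(400,320)))
print(fit("wrist",im,"sleeve_wide",(.6425,.1065),.01),fit("wrist",im,"blue_spindle",(.6425,.1065)))
E
```

```text
[0.6443 0.1066 0.1555]
(array([0.6441, 0.106 ]), 'area ratio 0.97') (array([0.642 , 0.1065]), 'area ratio 0.95')
```

View pics/w10c.png

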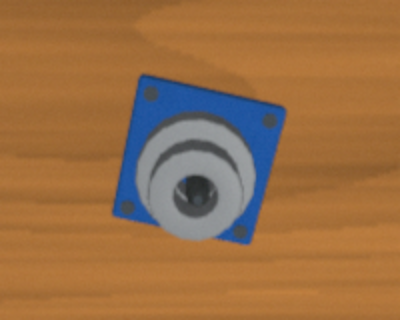

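>>> {"name": "play_rows", "arguments": {
  "xyz": [
    [-2,-4,0],
    [-4,-8,0],
    [-6,-12,0],
    [-8,-16,0],
    [-9.2,-21,0],
    [-9.2,-21,0],
    [-9.2,-21,0],
    [-9.2,-21,0],
    [-9.2,-21,0],
    [-9.2,-21,0],
    [-9.2,-21,0],
    [-9.2,-21,0]
  ],
  "rot": [
    [0,0,0],
    [0,0,0],
    [0,0,0],
    [0,0,0],
    [0,0,0],
    [0,0,0],
    [0,0,0],
    [0,0,0],
    [0,0,0],
    [0,0,0],
    [0,0,0],
    [0,0,0]
  ],
  "grip": [-1,-1,-1,-1,-1,-1,-1,-1,-1,-1,-1,-1]
}}

```text
clock: 22.15
tcp_pos: [0.4346, 0.0147, 0.1541]
orientation: [2.218, 2.22, 0.007]
contact_force: [0.0, 0.0, -0.2]
opening: 0.0853
```

```bash
python3 m.py w11.png sleeve_narrow eraser_cap
```

```text
[0.4345 0.0146 0.1541]
sleeve_narrow [0.4334 0.0156] area ratio 0.89
eraser_cap [ 0.4593 -0.2202] area ratio 0.86
```

>>> {"name": "play_rows", "arguments": {
  "xyz": [
    [0.1,-0.2,4],
    [0.1,-0.2,8],
    [0.1,-0.2,12],
    [0.1,-0.2,14],
    [0.1,-0.2,14.8],
    [0.1,-0.2,15.1],
    [0.1,-0.2,15.1],
    [0.1,-0.2,15.1],
    [0.1,-0.2,15.1],
    [0.1,-0.2,15.1],
    [0.1,-0.2,15.1],
    [0.1,-0.2,15.1],
    [0.1,-0.2,15.1],
    [0.1,-0.2,15.1],
    [0.1,-0.2,15.1],
    [0.1,-0.2,15.1]
  ],
  "rot": [
    [0,0,0],
    [0,0,0],
    [0,0,0],
    [0,0,0],
    [0,0,0],
    [0,0,0],
    [0,0,0],
    [0,0,0],
    [0,0,0],
    [0,0,0],
    [0,0,0],
    [0,0,0],
    [0,0,0],
    [0,0,0],
    [0,0,0],
    [0,0,0]
  ],
  "grip": [-1,-1,-1,-1,-1,-1,-1,1,1,1,1,1,1,1,1,1],
  "squeeze": 30
}}

```text
clock: 23.8
tcp_pos: [0.4338, 0.0157, 0.0038]
orientation: [2.218, 2.22, 0.008]
contact_force: [-1.6, -0.3, 6.2]
opening: 0.0244
```

>>> {"name": "play_rows", "arguments": {
  "xyz": [
    [0,0,-2],
    [0,0,-6],
    [0,0,-10],
    [2,4,-14.5],
    [4,8,-14.5],
    [6,12,-14.5],
    [8,16,-14.5],
    [9.1,21,-14.5],
    [9.1,21,-14.5],
    [9.1,21,-14.5],
    [9.1,21,-14.5],
    [9.1,21,-14.5],
    [9.1,21,-14.5],
    [9.1,21,-14.5],
    [9.1,21,-14.5],
    [9.1,21,-14.5]
  ],
  "rot": [
    [0,0,0],
    [0,0,0],
    [0,0,0],
    [0,0,0],
    [0,0,0],
    [0,0,0],
    [0,0,0],
    [0,0,0],
    [0,0,0],
    [0,0,0],
    [0,0,0],
    [0,0,0],
    [0,0,0],
    [0,0,0],
    [0,0,0],
    [0,0,0]
  ],
  "grip": [1,1,1,1,1,1,1,1,1,1,1,1,1,1,1,1]
}}

```text
clock: 25.4
tcp_pos: [0.6428, 0.1067, 0.1505]
orientation: [2.218, 2.219, 0.008]
contact_force: [-0.0, -1.0, -0.5]
opening: 0.0242
```

```bash
python3 hand.py .018
```

```text
[0.6428 0.1067 0.1503] [278.8 272.3] [-0.5  0.7 -0. ] 0.024
(90, 277.2, 270.6, [33.8, 37.2], [-0.9, -0.8])
(105, 277.4, 270.8, [34.3, 38.3], [-0.8, -0.7])
(120, 277.4, 271.0, [34.7, 39.1], [-0.7, -0.7])
```

>>> {"name": "play_rows", "arguments": {
  "xyz": [
    [0,0,2],
    [0,0,4],
    [0,0,6],
    [0,0,7],
    [0,0,8],
    [0,0,8.7],
    [0,0,9],
    [0,0,9],
    [0,0,9]
  ],
  "rot": [
    [0,0,0],
    [0,0,0],
    [0,0,0],
    [0,0,0],
    [0,0,0],
    [0,0,0],
    [0,0,0],
    [0,0,0],
    [0,0,0]
  ],
  "grip": [1,1,1,1,1,1,1,1,1]
}}

```text
clock: 26.35
tcp_pos: [0.6439, 0.1068, 0.0611]
orientation: [2.217, 2.219, 0.01]
contact_force: [0.2, 0.0, -0.3]
opening: 0.0242
```

>>> {"name": "play_rows", "arguments": {
  "xyz": [
    [0,0,0.2],
    [0,0,0.3],
    [0,0,0.4],
    [0,0,0.4],
    [0,0,0.3],
    [0,0,0.2],
    [0,0,0],
    [0,0,-0.2],
    [0,0,-0.2],
    [0,0,-0.2],
    [0,0,-2],
    [0,0,-5],
    [0,0,-9],
    [0,0,-11],
    [0,0,-11],
    [0,0,-11],
    [0,0,-11]
  ],
  "rot": [
    [0,0,0],
    [0,0,0],
    [0,0,0],
    [0,0,0],
    [0,0,0],
    [0,0,0],
    [0,0,0],
    [0,0,0],
    [0,0,0],
    [0,0,0],
    [0,0,0],
    [0,0,0],
    [0,0,0],
    [0,0,0],
    [0,0,0],
    [0,0,0],
    [0,0,0]
  ],
  "grip": [1,1,1,1,-1,-1,-1,-1,-1,-1,-1,-1,-1,-1,-1,-1,-1]
}}

```text
clock: 28.05
tcp_pos: [0.6418, 0.1067, 0.169]
orientation: [2.219, 2.221, 0.006]
contact_force: [-0.3, -0.4, -0.0]
opening: 0.0855
```

```bash
python3 - <<'E'
from h import *
print(state()["tcp_pos"].round(4)); view2("v2.png",[.6425,.1065,.03],w=50,h=45)
E
```

```text
[0.6418 0.1067 0.169 ]
```

View pics/v2.png

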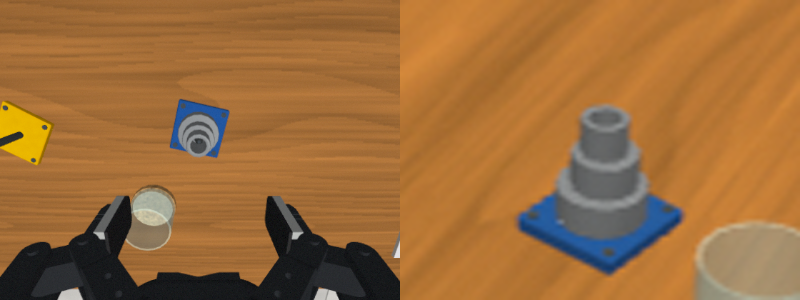

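>>> {"name": "play_rows", "arguments": {
  "xyz": [
    [-4,1,0],
    [-8,2,0],
    [-12,3,0],
    [-16,4,0],
    [-20,6,0],
    [-25.2,7,0],
    [-25.2,7,0],
    [-25.2,7,0],
    [-25.2,7,0],
    [-25.2,7,0],
    [-25.2,7,0],
    [-25.2,7,0],
    [-25.2,7,0]
  ],
  "rot": [
    [0,0,0],
    [0,0,0],
    [0,0,0],
    [0,0,0],
    [0,0,0],
    [0,0,0],
    [0,0,0],
    [0,0,0],
    [0,0,0],
    [0,0,0],
    [0,0,0],
    [0,0,0],
    [0,0,0]
  ],
  "grip": [-1,-1,-1,-1,-1,-1,-1,-1,-1,-1,-1,-1,-1]
}}

```text
clock: 29.45
tcp_pos: [0.7122, -0.1445, 0.1692]
orientation: [2.218, 2.222, 0.006]
contact_force: [1.0, -0.5, -0.0]
opening: 0.0851
```

```bash
python3 m.py w12.png yellow_spindle barrel_half; python3 - <<'E'
from h import *
im=snapshot("wrist");p,_=fit("wrist",im,"yellow_spindle",(.64,-.14))
V=cv2.cvtColor(np.ascontiguousarray(im),cv2.COLOR_RGB2HSV)[...,2]
u=proj("wrist",[[*p,.01],[*p,.065]]).round(1);print(p,u.tolist())
x,y=u[0].astype(int);w=V[y-30:y+31,x-30:x+31]
n,l,s,c=cv2.connectedComponentsWithStats((w<70).astype(np.uint8));print([(s[i,4],(c[i]+[x-30,y-30]).round(1)) for i in range(1,n) if s[i,4]>40])
E
```

```text
[ 0.7122 -0.1447  0.1692]
yellow_spindle [ 0.6491 -0.145 ] area ratio 1.00
barrel_half [ 0.5632 -0.3354] area ratio 0.18
[ 0.649 -0.145] [[278.1, 114.6], [278.2, 118.8]]
[(np.int32(96), array([277.9, 116.8]))]
```

>>> {"name": "play_rows", "arguments": {
  "xyz": [
    [-4,-4,0],
    [-8,-8,0],
    [-12,-12,0],
    [-16,-15,0],
    [-19.8,-16.7,0],
    [-19.8,-16.7,0],
    [-19.8,-16.7,0],
    [-19.8,-16.7,0],
    [-19.8,-16.7,0],
    [-19.8,-16.7,0],
    [-19.8,-16.7,0],
    [-19.8,-16.7,0]
  ],
  "rot": [
    [0,0,0],
    [0,0,0],
    [0,0,0],
    [0,0,0],
    [0,0,0],
    [0,0,0],
    [0,0,0],
    [0,0,0],
    [0,0,0],
    [0,0,0],
    [0,0,0],
    [0,0,0]
  ],
  "grip": [-1,-1,-1,-1,-1,-1,-1,-1,-1,-1,-1,-1]
}}

```text
clock: 30.75
tcp_pos: [0.5458, -0.3424, 0.1682]
orientation: [2.217, 2.223, 0.006]
contact_force: [-0.5, -0.5, -0.4]
opening: 0.0854
```

```bash
python3 m.py w13.png barrel_half eraser_cap
```

```text
[ 0.5457 -0.3426  0.1682]
barrel_half [ 0.5465 -0.3441] area ratio 0.91
eraser_cap [ 0.4592 -0.2198] area ratio 0.86
```

>>> {"name": "play_rows", "arguments": {
  "xyz": [
    [-0.1,0,4],
    [-0.1,0,8],
    [-0.1,0,12],
    [-0.1,0,14],
    [-0.1,0,15],
    [-0.1,0,15.3],
    [-0.1,0,15.3],
    [-0.1,0,15.3],
    [-0.1,0,15.3],
    [-0.1,0,15.3],
    [-0.1,0,15.3],
    [-0.1,0,15.3],
    [-0.1,0,15.3],
    [-0.1,0,15.3],
    [-0.1,0,15.3],
    [-0.1,0,15.3]
  ],
  "rot": [
    [0,0,0],
    [0,0,0],
    [0,0,0],
    [0,0,0],
    [0,0,0],
    [0,0,0],
    [0,0,0],
    [0,0,0],
    [0,0,0],
    [0,0,0],
    [0,0,0],
    [0,0,0],
    [0,0,0],
    [0,0,0],
    [0,0,0],
    [0,0,0]
  ],
  "grip": [-1,-1,-1,-1,-1,-1,-1,1,1,1,1,1,1,1,1,1]
}}

```text
clock: 32.4
tcp_pos: [0.547, -0.344, 0.0166]
orientation: [2.216, 2.221, 0.006]
contact_force: [-1.4, 0.7, 5.8]
opening: 0.0389
```

>>> {"name": "play_rows", "arguments": {
  "xyz": [
    [0,0,-2],
    [0,0,-6],
    [0,0,-10],
    [4,2,-14],
    [8,4,-14],
    [12,6,-14],
    [16,8,-14],
    [19.9,10.3,-14],
    [19.9,10.3,-14],
    [19.9,10.3,-14],
    [19.9,10.3,-14],
    [19.9,10.3,-14],
    [19.9,10.3,-14],
    [19.9,10.3,-14],
    [19.9,10.3,-14],
    [19.9,10.3,-14]
  ],
  "rot": [
    [0,0,0],
    [0,0,0],
    [0,0,0],
    [0,0,0],
    [0,0,0],
    [0,0,0],
    [0,0,0],
    [0,0,0],
    [0,0,0],
    [0,0,0],
    [0,0,0],
    [0,0,0],
    [0,0,0],
    [0,0,0],
    [0,0,0],
    [0,0,0]
  ],
  "grip": [1,1,1,1,1,1,1,1,1,1,1,1,1,1,1,1]
}}

```text
clock: 34.0
tcp_pos: [0.6487, -0.145, 0.1571]
orientation: [2.217, 2.22, 0.006]
contact_force: [0.1, -0.3, -1.4]
opening: 0.0386
```

```bash
cat > hand2.py <<'E'
from h import *; import sys
top=float(sys.argv[1]); q=sys.argv[2]
im=save("wrist","hc.png");s=state();p=s["tcp_pos"];h=cv2.cvtColor(np.ascontiguousarray(im),cv2.COLOR_RGB2HSV).astype(int)
u0=proj("wrist",[p+[0,0,top]])[0];m0=mask(im,q);V=h[...,2]
print(p.round(4),u0.round(1),round(s["opening"],4),"V pct",np.percentile(V[m0],[5,25,50,75,95]) if m0.any() else None)
a=np.percentile(V[m0],75)
for f in (.75,.82,.9):
    cs,hi=cv2.findContours((m0&(V>f*a)).astype(np.uint8),cv2.RETR_CCOMP,2)
    for c,e in zip(cs,hi[0]):
        if e[3]>=0 and cv2.contourArea(c)>200:
            (x,y),ax,_=cv2.fitEllipse(c);print(f,round(x,1),round(y,1),np.round(ax,1),((at("wrist",(x,y),p[2]+top)-p)*1000).round(1)[:2])
E
python3 hand2.py .0284 barrel_half
```

```text
[ 0.6487 -0.1449  0.1571] [278.8 284. ] 0.0385 V pct [ 78.  82. 141. 156. 162.]
0.75 277.4 282.1 [36.5 42.3] [-1.  -0.6]
0.82 277.4 282.1 [37.3 42.6] [-1.  -0.6]
0.9 277.4 282.1 [37.7 43.3] [-1.  -0.6]
```

>>> {"name": "play_rows", "arguments": {
  "xyz": [
    [0.05,0.05,2],
    [0.05,0.05,4],
    [0.05,0.05,6],
    [0.05,0.05,7.2],
    [0.05,0.05,8.4],
    [0.05,0.05,9.6],
    [0.05,0.05,10.8],
    [0.05,0.05,12],
    [0.05,0.05,12.6],
    [0.05,0.05,12.8],
    [0.05,0.05,12.8]
  ],
  "rot": [
    [0,0,0],
    [0,0,0],
    [0,0,0],
    [0,0,0],
    [0,0,0],
    [0,0,0],
    [0,0,0],
    [0,0,0],
    [0,0,0],
    [0,0,0],
    [0,0,0]
  ],
  "grip": [1,1,1,1,1,1,1,1,1,1,1]
}}

```text
clock: 35.15
tcp_pos: [0.6499, -0.1445, 0.029]
orientation: [2.217, 2.221, 0.006]
contact_force: [-0.5, 0.6, -0.5]
opening: 0.0388
```

>>> {"name": "play_rows", "arguments": {
  "xyz": [
    [0,0,0.2],
    [0,0,0.3],
    [0,0,0.4],
    [0,0,0.4],
    [0,0,0.3],
    [0,0,0.2],
    [0,0,0],
    [0,0,-0.2],
    [0,0,-0.2],
    [0,0,-0.2],
    [0,0,-2],
    [0,0,-5],
    [0,0,-9],
    [0,0,-13],
    [0,0,-13.5],
    [0,0,-13.5],
    [0,0,-13.5]
  ],
  "rot": [
    [0,0,0],
    [0,0,0],
    [0,0,0],
    [0,0,0],
    [0,0,0],
    [0,0,0],
    [0,0,0],
    [0,0,0],
    [0,0,0],
    [0,0,0],
    [0,0,0],
    [0,0,0],
    [0,0,0],
    [0,0,0],
    [0,0,0],
    [0,0,0],
    [0,0,0]
  ],
  "grip": [1,1,1,1,-1,-1,-1,-1,-1,-1,-1,-1,-1,-1,-1,-1,-1]
}}

```text
clock: 36.85
tcp_pos: [0.6486, -0.1442, 0.1635]
orientation: [2.217, 2.222, 0.005]
contact_force: [-0.4, 0.8, -0.1]
opening: 0.0857
```

```bash
python3 - <<'E'
from h import *
im=save("wrist","w14.png");print(state()["tcp_pos"].round(4))
for n,i in(("wrist",im),("scene",snapshot("scene"))):
    for z in(0.,.01,.02): print(n,z,fit(n,i,"barrel_half",(.649,-.145),z))
E
```

```text
[ 0.6482 -0.144   0.1625]
wrist 0.0 (array([ 0.652 , -0.1453]), 'area ratio 0.96')
wrist 0.01 (array([ 0.649 , -0.1453]), 'area ratio 0.90')
wrist 0.02 (array([ 0.646 , -0.1453]), 'area ratio 0.83')
scene 0.0 (array([ 0.6413, -0.1352]), 'area ratio 0.88')
scene 0.01 (array([ 0.6474, -0.1443]), 'area ratio 0.85')
scene 0.02 (array([ 0.6535, -0.1533]), 'area ratio 0.82')
```

>>> {"name": "play_rows", "arguments": {
  "xyz": [
    [-2,-4,0],
    [-4,-8,0],
    [-6,-12,0],
    [-7,-16,0],
    [-7.6,-18.9,0],
    [-7.6,-18.9,0],
    [-7.6,-18.9,0],
    [-7.6,-18.9,0],
    [-7.6,-18.9,0],
    [-7.6,-18.9,0],
    [-7.6,-18.9,0]
  ],
  "rot": [
    [0,0,0],
    [0,0,0],
    [0,0,0],
    [0,0,0],
    [0,0,0],
    [0,0,0],
    [0,0,0],
    [0,0,0],
    [0,0,0],
    [0,0,0],
    [0,0,0]
  ],
  "grip": [-1,-1,-1,-1,-1,-1,-1,-1,-1,-1,-1]
}}

```text
clock: 38.05
tcp_pos: [0.4596, -0.22, 0.1614]
orientation: [2.218, 2.224, 0.004]
contact_force: [-0.5, -0.5, 0.3]
opening: 0.0852
```

```bash
python3 m.py w15.png eraser_cap
```

```text
[ 0.4595 -0.2201  0.1615]
eraser_cap [ 0.4592 -0.2198] area ratio 0.84
```

Grasp at TCP z ≈ 0.003.

>>> {"name": "play_rows", "arguments": {
  "xyz": [
    [0,-0.1,4],
    [0,-0.1,8],
    [0,-0.1,12],
    [0,-0.1,14.5],
    [0,-0.1,15.5],
    [0,-0.1,15.9],
    [0,-0.1,15.9],
    [0,-0.1,15.9],
    [0,-0.1,15.9],
    [0,-0.1,15.9],
    [0,-0.1,15.9],
    [0,-0.1,15.9],
    [0,-0.1,15.9],
    [0,-0.1,15.9],
    [0,-0.1,15.9],
    [0,-0.1,15.9]
  ],
  "rot": [
    [0,0,0],
    [0,0,0],
    [0,0,0],
    [0,0,0],
    [0,0,0],
    [0,0,0],
    [0,0,0],
    [0,0,0],
    [0,0,0],
    [0,0,0],
    [0,0,0],
    [0,0,0],
    [0,0,0],
    [0,0,0],
    [0,0,0],
    [0,0,0]
  ],
  "grip": [-1,-1,-1,-1,-1,-1,-1,1,1,1,1,1,1,1,1,1]
}}

```text
clock: 39.7
tcp_pos: [0.4594, -0.2203, 0.0036]
orientation: [2.217, 2.223, 0.004]
contact_force: [-2.2, 1.9, 7.7]
opening: 0.03
```

>>> {"name": "play_rows", "arguments": {
  "xyz": [
    [0,0,-2],
    [0,0,-6],
    [0,0,-10],
    [2,4,-14.5],
    [4,8,-14.5],
    [6,12,-14.5],
    [7,16,-14.5],
    [7.6,19,-14.5],
    [7.6,19,-14.5],
    [7.6,19,-14.5],
    [7.6,19,-14.5],
    [7.6,19,-14.5],
    [7.6,19,-14.5],
    [7.6,19,-14.5],
    [7.6,19,-14.5],
    [7.6,19,-14.5]
  ],
  "rot": [
    [0,0,0],
    [0,0,0],
    [0,0,0],
    [0,0,0],
    [0,0,0],
    [0,0,0],
    [0,0,0],
    [0,0,0],
    [0,0,0],
    [0,0,0],
    [0,0,0],
    [0,0,0],
    [0,0,0],
    [0,0,0],
    [0,0,0],
    [0,0,0]
  ],
  "grip": [1,1,1,1,1,1,1,1,1,1,1,1,1,1,1,1]
}}

```text
clock: 41.3
tcp_pos: [0.6486, -0.144, 0.1494]
orientation: [2.217, 2.223, 0.004]
contact_force: [-0.3, -0.2, 0.1]
opening: 0.0303
```

```bash
python3 hand2.py .018 eraser_cap
```

```text
[ 0.6487 -0.1439  0.1493] [278.8 272.2] 0.0298 V pct [121. 127. 223. 231. 235.]
0.75 277.4 270.8 [35.7 39.2] [-0.8 -0.7]
0.82 277.5 271.0 [35.9 39.7] [-0.7 -0.6]
0.9 277.4 271.1 [36.1 40.3] [-0.6 -0.6]
```

>>> {"name": "play_rows", "arguments": {
  "xyz": [
    [-0.05,0,2],
    [-0.05,0,4],
    [-0.05,0,6],
    [-0.05,0,7],
    [-0.05,0,8],
    [-0.05,0,8.6],
    [-0.05,0,8.8],
    [-0.05,0,8.8],
    [-0.05,0,8.8]
  ],
  "rot": [
    [0,0,0],
    [0,0,0],
    [0,0,0],
    [0,0,0],
    [0,0,0],
    [0,0,0],
    [0,0,0],
    [0,0,0],
    [0,0,0]
  ],
  "grip": [1,1,1,1,1,1,1,1,1]
}}

```text
clock: 42.25
tcp_pos: [0.6495, -0.1446, 0.0621]
orientation: [2.216, 2.222, 0.005]
contact_force: [-0.3, 0.2, 0.1]
opening: 0.0299
```

>>> {"name": "play_rows", "arguments": {
  "xyz": [
    [0,0,0.2],
    [0,0,0.3],
    [0,0,0.4],
    [0,0,0.4],
    [0,0,0.3],
    [0,0,0.2],
    [0,0,0],
    [0,0,-0.2],
    [0,0,-0.2],
    [0,0,-0.2],
    [0,0,-2],
    [0,0,-5],
    [0,0,-9],
    [0,0,-11],
    [0,0,-11],
    [0,0,-11],
    [0,0,-11]
  ],
  "rot": [
    [0,0,0],
    [0,0,0],
    [0,0,0],
    [0,0,0],
    [0,0,0],
    [0,0,0],
    [0,0,0],
    [0,0,0],
    [0,0,0],
    [0,0,0],
    [0,0,0],
    [0,0,0],
    [0,0,0],
    [0,0,0],
    [0,0,0],
    [0,0,0],
    [0,0,0]
  ],
  "grip": [1,1,1,1,-1,-1,-1,-1,-1,-1,-1,-1,-1,-1,-1,-1,-1]
}}

```text
clock: 43.95
tcp_pos: [0.6481, -0.1442, 0.1709]
orientation: [2.218, 2.224, 0.003]
contact_force: [-0.3, 0.5, 0.4]
opening: 0.0856
```

```bash
python3 - <<'E'
from h import *
print(state()["tcp_pos"].round(4)); view2("v3.png",[.655,-.04,.03],w=95,h=70)
im=snapshot("wrist")
for n,i in(("wrist",im),("scene",snapshot("scene"))):
    print(n,fit(n,i,"eraser_cap",(.649,-.145),.055))
for q in("glass_jar","tweezer_block"):
    for r in look_for("scene",q)[:1]: print(q,np.array(r["centre"])*[560,420],r["confidence"])
E
```

```text
[ 0.6481 -0.1442  0.1709]
wrist (array([ 0.6502, -0.1458]), 'area ratio 0.85')
scene (array([ 0.6469, -0.1444]), 'area ratio 0.73')
glass_jar [353.024 236.88 ] 0.72
tweezer_block [304.472 131.418] 0.7
```

View pics/v3.png

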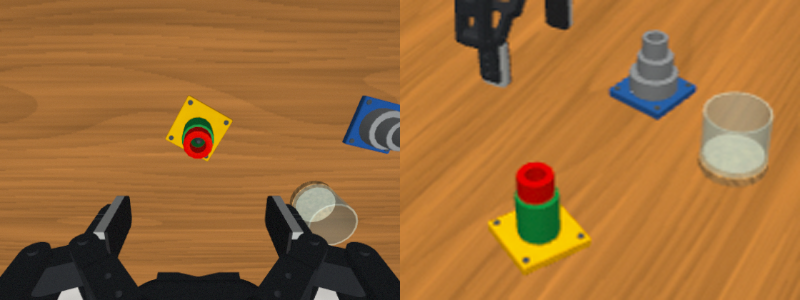

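Both stacks are seated and released, the gripper is clear, and the jar and tweezer block have not moved. I'll hand in now.

```bash
python3 -c "from cell import *; print(close_job())"
```

```text
the job is handed in; nothing more can be done
None
```

Both spindles are loaded and the job was handed in at about 44 s of the 128 s. The blue spindle has the wide, middle and narrow sleeves from the bottom up. The yellow spindle has the green barrel half with the red eraser cap on top.

**Checks:**
- **Yellow spindle:** the wrist and scene cameras agree that the barrel and the cap are within about 2.5 mm of the post, at their seated heights.
- **Blue spindle:** I checked the full sleeve stack by eye in wrist and scene views, where it is upright and threaded. I measured only the wide sleeve's position, about 1 mm off the post; the middle and narrow sleeves were not measured.
- **Bystanders:** in the scene picture the jar and the tweezer block are within about 2 pixels of their starting positions. The gripper was open and clear of everything.

**What disagreed:**
- **First grasp:** the first try on the wide sleeve closed in the air just above it, without disturbing it. In the pictures the fingertips sat about 25 mm higher than the stated geometry implies, so I gripped lower from then on.
- **Gripper opening:** the reported opening read 1 to 4 mm below the true part diameters.
- **Eraser cap outline:** the cap's visible outline in the scene picture came out smaller than the model (area ratio 0.73), though its position agreed.

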